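# Let the meter down on the bench lift and slide it onto the stand

## Task

The yellow multimeter stands on the raised platform of the small red hydraulic lift. Crack the lift's black release valve open just enough for the platform to sink slowly, never faster than about 5 cm a second, and turn the valve fully shut again when the platform is level with the stand beside it. Then push the meter straight across until it lies wholly on the stand, let go, and leave the other things on the bench where they are.

Things in the scene. Friction and masses are not known exactly. Their poses are not given: they have to be found in the camera images.
- valve_grip (a point): middle of the release valve's black T-bar, on its vertical axis, 78 mm above the bench; bar 72 mm long, 12 mm wide, 20 mm high, one end yellow; its underside is 28 mm above the valve block. x axis: along the bar to its yellow end; z up. It stands in front of the platform, 140 mm from its centre, 88 mm from its edge.
- release_valve (a joint): valve angle, rad: 0 fully shut at its stop, 1.5 wide open; starts below 0.12; opens counter-clockwise from above, stays where left (0.2 N m of friction). Between about 0.3 and 0.95 rad, different each time (unknown load and friction), the platform begins to sink; each further 0.1 rad adds 15 to 30 mm/s. Turned back below that angle the platform stops at once and holds.
- ram (a joint): how far the platform has sunk from its start, m (0 to 0.085). It sinks by its own weight and cannot be raised again. (Keep clear of the fixed lamp stand in front of the lift: post at x 0.31, y -0.03, 280 mm high; from its top a 15 mm thick tube runs level, 300 mm above the bench, along x 0.31 to y 0.27.)
- platform_top (a point): centre of the top of the lift's platform, an aluminium plate 104 mm wide (x), 180 mm long (y), 170 mm above the bench at the start. Axes: the stand lies to -y, the valve to -x, z up. Rails 6 mm wide, 10 mm high along both long sides, 92 mm apart inside; ends open.
- stand_top (a point): centre of the top of the stand: plate and rails as the platform's, axes parallel, 192 mm from the platform's centre towards -y, fixed, 35 to 72 mm lower at the start. 12 mm gap between the plates; its near edge slopes 6 mm down over 14 mm. A 12 mm high, 6 mm thick stop closes its far end: against it, the meter's middle is 3 mm beyond this point (towards +y).
- meter_middle (a point): yellow and black multimeter lying on its back: 162 mm long, 82 mm wide, case 30 mm high (dial to 44 mm), 0.3 to 0.55 kg; this point is the centre of the case, 15 mm above its underside. x axis: along its length, which lies along the platform's y axis; z up.
- tape_roll: yellow roll of tape, 67 mm across, on the bench; bystander
- laser_level: red laser level, 128 mm long, on the bench; bystander
- side_cutter: red-handled cutter pliers on the bench; bystander
- screwdriver_stub: black and red screwdriver, 130 mm long, on the bench; bystander
- adapter_black: black power adapter, 84 mm long, on the bench; bystander

How it is judged:
By the outcome, as a careful person would: the job done as asked, in the order asked, and still so for the second after the job is handed in, with the robot touching nothing.
It also fails if it takes over 64 s, if anything falls off the work surface, if the arm or the gripper's body presses on something with over 40 N, if the wrist force passes 120 N, or if a joint passes its speed limit or range.

## Robot

A 6-joint arm with a two-finger parallel gripper is mounted at the origin on a cart in front of the work surface, level with it; the furniture and walls round the work are solid. World frame = base frame: x ahead of the robot, y to its left, z up, the work surface at z = 0. Lengths are in m, angles in rad, forces in N, time in s.
With the tool pointing down it reaches from about 0.25 to 0.8 m from the base axis. Payload 3.9 kg.
Tool frame: the origin (TCP) lies at the very end of the fingers, on their centre line; the grasp point (between the pads) lies 19 mm behind it; z points along the fingers, y is the line along which they close (so a half turn about z gives the same grasp; the last joint's range is limited). The gripper opens to 85 mm and grips with 20 to 120 N. Pads are 22 mm wide; open, the fingers measure 114 mm over their backs; the gripper's body (76 mm by 85 mm) begins 54 mm behind the grasp point. The pads swing forward as they close: fully open they stand 13 mm farther back than shut.
Start: joints at [1.228, 0.26, -0.138, 1.173, 0, 1.571], TCP at [0.176, 0.494, 0.202] pointing down, gripper open.
Joint ranges: [-2.78, 2.78], [-0.83, 1.72], [-1.28, 1.37], [-1.9, 2.12], [-1.57, 1.48], [-3.14, 3.14]. Speed limits (rad/s): [2.57, 2.57, 3.14, 3.14, 3.14, 3.14].

## Interface

Orientations are given as a unit quaternion [w, x, y, z].
In Python, from cell import robot gives the robot as it stands.
- The arm moves only by the shell command python3 -m jog 'ROWS' [FORCE]. ROWS is JSON, a list of rows, each a list of 3 entries, a list of its own where there are three numbers: the shift along the tool's x, y, z in units of 0.15 m (1.0 is 0.15 m), then the turn, a rotation vector about the tool's x, y, z in units of pi rad (1.0 is pi rad), then the opening, from 0 (shut) to 1 (fully open). A call has 1 to 8 rows; each row is the pose to reach, as a shift and turn from the pose commanded when the call began, along the tool's axes at that moment, turning the shorter way round; what a row does not reach only later rows make up. A row lasts 1/8 s, in which the tool goes at most 62.5 mm and 10.7 degrees, less where a joint would pass 70% of its speed; a pose out of reach is approached as far as the arm can. A call with a number of a shift or a turn outside -1 to 1 is refused whole. A call with a gripper value outside its range is refused whole. The fingers move at their own pace and stop on an object; FORCE is the grip in N (left out, the last holds). Time passes only in rows, so rows that repeat a pose let the fingers close. It gives the time, the measured TCP pose, the force, the opening and the grip force at its end, in the units of the state.
- robot.read_state(): the state, without advancing time (a new reading comes with each control period).
- robot.grab_frame(name): name is "scene" or "top"; returns (picture, depth): 400x640x3 uint8, red, green, blue; 400x640 float32, m along the optical axis (not along the pixel's ray), 0 where there is no reading.
- robot.camera_info(name): a dict with "intrinsics" (3x3 intrinsics, pixels), "dist" ([k1, k2, p1, p2, k3] as OpenCV has them; the pictures are not rectified), "position" and "orientation" of the camera in the world. Camera axes: x right, y down, z forward; pixel columns grow to the right and rows downward; lengths in m; the calibration is good to about 2 mm. A picture is of the moment at which its call begins. camera_info takes no time and is no camera call.
- robot.job_done(): hands the job in; it is judged then, once.
The state is a dict: "time_s": time; "q": joint angles; "qvel": joint speeds; "joint_torque": joint torques, N m; "position": TCP position; "orientation": TCP orientation; "force": force on the tool from outside, world axes, zero at the start; "torque": the same for the moment, N m; "width": finger opening in m; "grip_force": force on a finger pad.
Only numpy, scipy, OpenCV 4.12 (cv2) and the standard library are available. Lean on these libraries where they do the work, as an engineer would, in place of code of your own. Each camera call takes 0.05 s, during which the arm holds its last target. There are 200 camera calls.

## Working session

There is one attempt and no reset: what is moved stays moved. The work goes in short steps, Python scripts to look and compute and a shell command to move; the robot and the scene stay as the last step left them, time stands still between calls to the robot, and variables do not carry over. Pictures are saved under pics/ and viewed, at most 11 in all, crops included, and the job is handed in when it is done.

```bash
ls; mkdir -p pics; python3 - <<'E'
from cell import robot
import cv2,numpy as np
s=robot.read_state();print({k:np.round(v,3) for k,v in s.items()})
for n in("scene","top"):
    p,d=robot.grab_frame(n);cv2.imwrite(f"pics/{n}0.png",p[:,:,::-1]);np.save(f"pics/{n}0.npy",d)
    print(n,robot.camera_info(n))
E
```

```text
pics
{'time_s': np.float64(0.0), 'q': array([ 1.228,  0.261, -0.139,  1.173,  0.   ,  1.571]), 'qvel': array([-0.   , -0.001, -0.   ,  0.   ,  0.   , -0.   ]), 'joint_torque': array([-1.0000e-03, -4.0568e+01,  2.5392e+01,  1.9000e-02, -0.0000e+00,
       -0.0000e+00]), 'position': array([0.176, 0.494, 0.201]), 'orientation': array([-0.   ,  0.171,  0.985, -0.001]), 'force': array([-0.136,  0.391,  0.031]), 'torque': array([-0.016, -0.034, -0.   ]), 'grip_force': np.float64(0.0), 'width': np.float64(0.085)}
scene {'intrinsics': array([[481.30256052,   0.        , 319.76886815],
       [  0.        , 481.30256052, 200.16678046],
       [  0.        ,   0.        ,   1.        ]]), 'dist': array([-0.11058432,  0.        ,  0.        ,  0.        ,  0.        ]), 'position': array([-0.06343134, -0.40368331,  0.99581699]), 'orientation': array([-0.31353763,  0.85084056, -0.39817283,  0.13864662])}
top {'intrinsics': array([[371.8380012 ,   0.        , 317.70477513],
       [  0.        , 371.8380012 , 200.06468211],
       [  0.        ,   0.        ,   1.        ]]), 'dist': array([0.02351524, 0.        , 0.        , 0.        , 0.        ]), 'position': array([0.32688937, 0.04642041, 1.17583058]), 'orientation': array([ 0.05961751, -0.70300347,  0.70634194, -0.05755817])}
```

View pics/scene0.png

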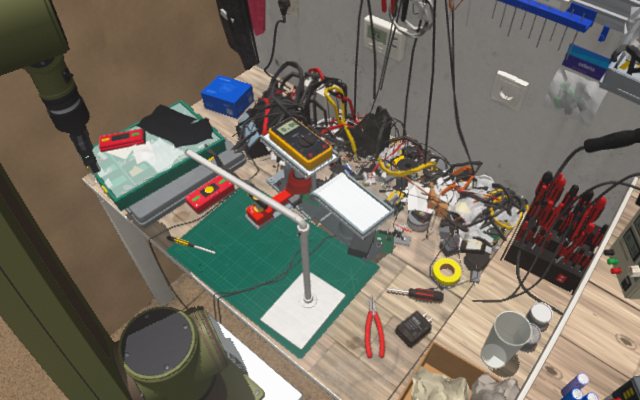

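View pics/top0.png

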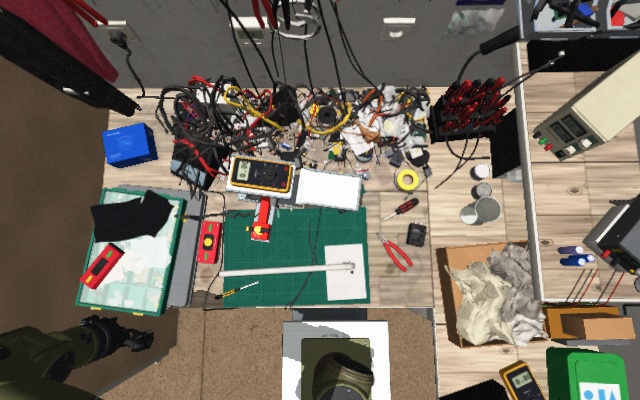

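The scene view shows the meter on the lift near (300,143), the stand at (352,205) and the red valve block near (262,207) behind the lamp tube. In the top view the meter is at (262,175), the stand at (330,188), the valve at (262,220) and the tube at row 270.

```bash
cat > h.py <<'E'
import cv2,numpy as np
from scipy.spatial.transform import Rotation as R
from cell import robot
def cam(n):
    c=robot.camera_info(n);q=c["orientation"]
    return c["intrinsics"],c["dist"],c["position"],R.from_quat([q[1],q[2],q[3],q[0]]).as_matrix()
def rays(n,uv):
    K,D,p,M=cam(n);x=cv2.undistortPoints(np.float64(uv).reshape(-1,1,2),K,D)[:,0]
    return p,np.c_[x,np.ones(len(x))]@M.T
def plane(n,uv,z):
    p,r=rays(n,uv);return p+r*((z-p[2])/r[:,2])[:,None]
def cloud(n,d):
    h,w=d.shape;v,u=np.mgrid[:h,:w];p,r=rays(n,np.c_[u.ravel(),v.ravel()])
    P=(p+r*d.reshape(-1,1)).reshape(h,w,3);P[d==0]=np.nan;return P
E
python3 - <<'E'
from h import *
for n,(x0,y0,x1,y1) in {"top":(200,140,380,275),"scene":(230,100,410,235)}.items():
    im=cv2.imread(f"pics/{n}0.png");P=cloud(n,np.load(f"pics/{n}0.npy"))
    c=cv2.resize(im[y0:y1,x0:x1],None,fx=4.4,fy=4.4,interpolation=cv2.INTER_CUBIC);cv2.imwrite(f"pics/{n}0c.png",c)
    pts=[(262,175),(235,165),(330,188),(305,180),(355,200),(262,220),(262,235),(300,270),(240,225)] if n=="top" else [(300,143),(352,205),(262,207),(255,213),(275,208)]
    for u,v in pts: print(n,u,v,np.round(P[v,u],3))
E
```

```text
top 262 175 [0.558 0.197 0.207]
top 235 165 [0.587 0.271 0.202]
top 330 188 [0.538 0.013 0.122]
top 305 180 [0.562 0.086 0.126]
top 355 200 [ 0.503 -0.058  0.122]
top 262 220 [0.456 0.221 0.037]
top 262 235 [nan nan nan]
top 300 270 [0.31  0.09  0.311]
top 240 225 [0.445 0.296 0.002]
scene 300 143 [0.544 0.184 0.207]
scene 352 205 [0.526 0.01  0.125]
scene 262 207 [0.412 0.201 0.076]
scene 255 213 [0.406 0.226 0.039]
scene 275 208 [0.307 0.029 0.307]
```

View pics/top0c.png

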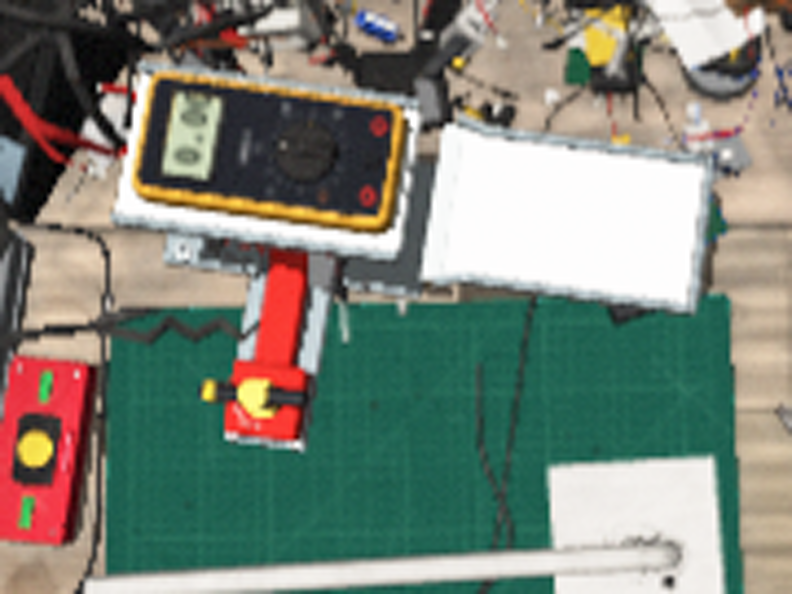

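View pics/scene0c.png

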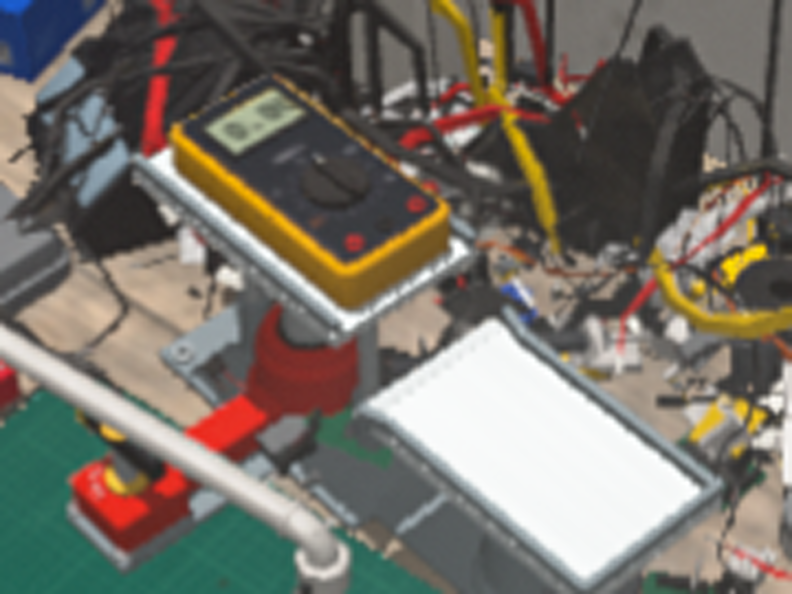

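The top crop shows the T-bar from its yellow end (207,390) to its black end (308,398), which is frame pixels (247,228.6) to (270,230.5). The plates are turned by about 6°, and the stand's slope faces the lift.

```bash
cat > meas.py <<'E'
from h import *
def rect(P,m):
    q=P[m][:,:2];c,s,a=cv2.minAreaRect(np.float32(q)*1000)
    return len(q),np.round(c,1),np.round(s,1),round(a,2)
if __name__=="__main__":
    im=cv2.imread("pics/top0.png");P=cloud("top",np.load("pics/top0.npy"))
    hsv=cv2.cvtColor(im,cv2.COLOR_BGR2HSV)
    x,y,z=P[...,0],P[...,1],P[...,2]
    A=(x>.44)&(x<.68)
    pl=A&(y>.09)&(y<.32)&(z>.16)&(z<.25); print("plat+meter",rect(P,pl))
    plate=A&(y>.09)&(y<.32)&(z>.164)&(z<.174); print("plate z",np.median(z[plate]),np.percentile(z[plate],[10,90]))
    mt=A&(y>.09)&(y<.32)&(z>.192)&(z<.25); print("meter",rect(P,mt),np.median(z[mt]))
    st=A&(y>-.11)&(y<.115)&(z>.1)&(z<.15);print("stand",rect(P,st))
    for a,b in((-.03,.05),(-.05,.0),(.03,.08)): 
        k=st&(y>a)&(y<b)&(x>.5)&(x<.56);print("stand z",np.median(z[k]),np.std(z[k]))
    # edges from colour: white stand area
    print("Tbar ends",plane("top",[(247,228.6),(270,230.5),(258.4,230)],.088).round(4))
    Y=cv2.inRange(hsv,(18,120,120),(35,255,255))>0
    for n,b in{"yellow end/cap":(240,215,275,245)}.items():
        v,u=np.nonzero(Y[b[1]:b[3],b[0]:b[2]]);print(n,np.c_[u+b[0],v+b[1]].tolist())
    # T-bar height points
    k=(x>.38)&(x<.47)&(y>.15)&(y<.30)&(z>.06)&(z<.11);print("bar",rect(P,k),np.nanmedian(z[k]))
    im2=cv2.imread("pics/scene0.png");P2=cloud("scene",np.load("pics/scene0.npy"));x,y,z=P2[...,0],P2[...,1],P2[...,2]
    k=(x>.38)&(x<.47)&(y>.15)&(y<.30)&(z>.065)&(z<.11);print("bar scene",rect(P2,k),np.nanmedian(z[k]))
    A=(x>.44)&(x<.68);k=A&(y>.09)&(y<.32)&(z>.195)&(z<.25);print("meter scene",rect(P2,k))
    k=A&(y>-.11)&(y<.115)&(z>.1)&(z<.15);print("stand scene",rect(P2,k))
E
python3 meas.py
```

```text
plat+meter (2464, array([562.2, 207.9]), array([180.5, 107. ]), 81.74)
plate z 0.169492107746674 [0.16650415 0.17209547]
meter (1713, array([563.4, 203.4]), array([160. ,  81.3]), 81.16) 0.20259644119681275
stand (2290, array([533.1,  18.1]), array([180.2, 112.3]), 81.48)
stand z 0.12453726574525037 0.001918134128053476
stand z 0.12462891040088975 0.0019500568244557152
stand z 0.1246631206415143 0.0018971381027263862
Tbar ends [[0.4254 0.2566 0.088 ]
 [0.4195 0.1892 0.088 ]
 [0.4211 0.2231 0.088 ]]
yellow end/cap [[247, 226], [256, 226], [257, 226], [258, 226], [259, 226], [260, 226], [246, 227], [247, 227], [248, 227], [255, 227], [256, 227], [257, 227], [259, 227], [260, 227], [261, 227], [246, 228], [247, 228], [248, 228], [254, 228], [255, 228], [257, 228], [258, 228], [259, 228], [260, 228], [246, 229], [247, 229], [248, 229], [255, 229], [256, 229], [258, 229], [259, 229], [260, 229], [246, 230], [247, 230], [248, 230], [254, 230], [260, 230], [254, 231], [255, 231], [258, 231], [259, 231], [256, 232], [258, 232], [259, 232], [256, 233], [257, 233], [259, 233], [260, 233], [261, 233], [262, 233], [258, 234], [259, 234], [260, 234], [261, 234]]
bar (118, array([422.5, 227.8]), array([71.5, 15.1]), 88.34) 0.08782699211418221
bar scene (101, array([415. , 225.8]), array([ 9.5, 70.9]), 1.91) 0.08011917787039469
meter scene (1483, array([560.9, 204.3]), array([164.3,  82. ]), 81.7)
stand scene (2871, array([532. ,  17.1]), array([184.7, 112.1]), 83.37)
```

```bash
python3 - <<'E'
from h import *
a=1.228;e=np.array([np.cos(a),np.sin(a)]);n=np.array([-e[1],e[0]])
for c in("top","scene"):
    P=cloud(c,np.load(f"pics/{c}0.npy")).reshape(-1,3);r=P[:,:2]@e;s=P[:,:2]@n
    k=(abs(s)<.12)&(P[:,2]>.1)&(r>-.2)&(r<.7)
    for r0 in np.arange(-.2,.7,.04):
        q=k&(r>=r0)&(r<r0+.04)
        if q.sum()>5: print(c,round(r0,2),q.sum(),"z",np.percentile(P[q,2],[2,50,98]).round(3),"s",np.percentile(s[q],[2,98]).round(3))
E
```

```text
top -0.08 163 z [0.205 0.251 0.284] s [-0.091 -0.041]
top -0.04 617 z [0.182 0.274 0.292] s [-0.092 -0.038]
top 0.0 789 z [0.184 0.277 0.293] s [-0.091 -0.025]
top 0.04 696 z [0.111 0.247 0.292] s [-0.091  0.009]
top 0.32 48 z [0.684 0.697 0.702] s [-0.057 -0.052]
top 0.36 563 z [0.679 0.701 0.728] s [-0.053 -0.05 ]
top 0.4 880 z [0.677 0.713 0.731] s [-0.051 -0.04 ]
top 0.44 1207 z [0.269 0.669 0.718] s [-0.046  0.008]
top 0.48 3869 z [0.318 0.53  0.666] s [-0.047  0.017]
top 0.52 1045 z [0.379 0.56  0.628] s [-0.045 -0.029]
top 0.56 180 z [0.249 0.332 0.591] s [-0.043 -0.005]
top 0.6 60 z [0.103 0.108 0.115] s [-0.12  -0.101]
top 0.64 55 z [0.1   0.105 0.112] s [-0.119 -0.097]
top 0.68 43 z [0.101 0.105 0.117] s [-0.119 -0.093]
scene -0.08 4402 z [0.13  0.258 0.316] s [-0.083  0.11 ]
scene -0.04 5963 z [0.265 0.327 0.454] s [-0.082  0.118]
scene 0.0 6510 z [0.272 0.474 0.583] s [-0.076  0.117]
scene 0.04 2312 z [0.257 0.464 0.607] s [-0.035  0.076]
scene 0.08 5021 z [0.379 0.757 0.797] s [-0.062  0.074]
scene 0.12 421 z [0.461 0.558 0.765] s [-0.064  0.074]
scene 0.16 10 z [0.733 0.745 0.763] s [-0.064 -0.063]
scene 0.44 473 z [0.249 0.319 0.53 ] s [-0.015  0.012]
scene 0.48 2966 z [0.328 0.44  0.53 ] s [-0.035  0.033]
scene 0.52 57 z [0.318 0.404 0.504] s [-0.038  0.036]
scene 0.6 62 z [0.104 0.109 0.116] s [-0.12  -0.101]
scene 0.64 24 z [0.1   0.105 0.113] s [-0.116 -0.096]
scene 0.68 52 z [0.1   0.106 0.116] s [-0.119 -0.088]
```

```bash
python3 - <<'E'
import cv2
im=cv2.imread("pics/scene0.png")[0:240,0:200];cv2.imwrite("pics/s0arm.png",cv2.resize(im,None,fx=2.5,fy=2.5))
E
```

```text
(no output)
```

View pics/s0arm.png

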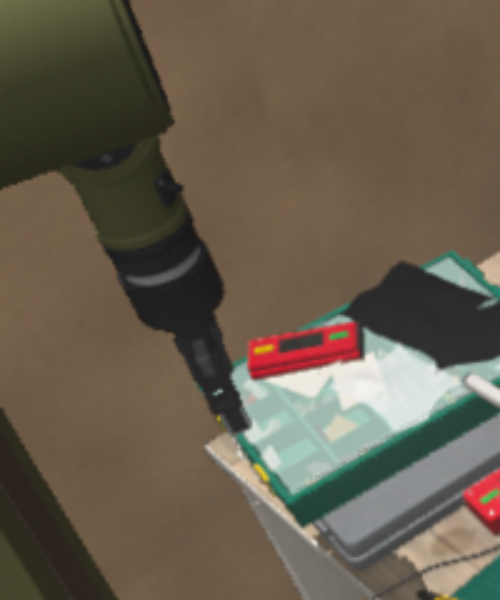

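The tool column reaches about 0.33 m above the TCP before the forearm begins, so at valve height the forearm clears the tube. I'll go round the tube's free end.

```bash
cat > go.py <<'E'
# usage: go.py x y z yaw(deg of tool y axis) [from measured pose] -> jog shift and turn
import sys;from h import *
np.set_printoptions(suppress=True)
def go(x,y,z,yaw):
    s=robot.read_state();q=s["orientation"];M=R.from_quat([q[1],q[2],q[3],q[0]]).as_matrix()
    c,t=np.cos(np.radians(yaw)),np.sin(np.radians(yaw));ty=np.array([c,t,0]);tz=np.array([0,0,-1.]);T=np.c_[np.cross(ty,tz),ty,tz]
    print("shift",(M.T@(np.array([x,y,z])-s["position"])/.15).round(3).tolist(),"turn",(R.from_matrix(M.T@T).as_rotvec()/np.pi).round(3).tolist(),"yaw now",np.degrees(np.arctan2(M[1,1],M[0,1])).round(1),"pos",s["position"].round(4),"t",s["time_s"],"F",np.round(s["force"],1),"T",np.round(s["torque"],2),"w",round(float(s["width"]),4),"grip",round(float(s["grip_force"]),1))
if __name__=="__main__": go(*map(float,sys.argv[1:5]))
E
python3 go.py .316 .464 .2 -3.5
python3 - <<'E'
from h import *
P=cloud("top",np.load("pics/top0.npy"))
x,y,z=P[...,0],P[...,1],P[...,2]
for a in np.arange(.36,.52,.02):
    print(round(a,2),[round(float(np.nanmax(np.where((x>a)&(x<a+.02)&(y>b)&(y<b+.02),z,0))),3) for b in np.arange(.14,.32,.02)])
E
```

```text
shift [-0.944, 0.126, 0.009] turn [-0.0, 0.0, 0.41] yaw now 70.4 pos [0.1762 0.4938 0.2013] t 0.1 F [-0.6  0.  -0.1] T [ 0.04 -0.   -0.02] w 0.0854 grip 0.0
0.36 [0.008, 0.008, 0.008, 0.007, 0.008, 0.006, 0.01, 0.008, 0.007]
0.38 [0.007, 0.008, 0.007, 0.041, 0.04, 0.028, 0.009, 0.006, 0.007]
0.4 [0.008, 0.012, 0.092, 0.089, 0.091, 0.089, 0.007, 0.009, 0.007]
0.42 [0.007, 0.007, 0.092, 0.092, 0.094, 0.094, 0.088, 0.008, 0.006]
0.44 [0.008, 0.01, 0.037, 0.042, 0.044, 0.044, 0.008, 0.008, 0.01]
0.46 [0.007, 0.025, 0.012, 0.039, 0.037, 0.017, 0.015, 0.018, 0.016]
0.48 [0.185, 0.024, 0.024, 0.039, 0.038, 0.015, 0.015, 0.02, 0.016]
0.5 [0.204, 0.2, 0.195, 0.183, 0.183, 0.182, 0.183, 0.182, 0.004]
0.52 [0.208, 0.207, 0.205, 0.206, 0.208, 0.207, 0.205, 0.197, 0.179]
```

```bash
python3 -m jog '[[[-0.94,0.126,0],[0,0,0.05],0.55],[[-0.94,0.126,0],[0,0,0.1],0.55],[[-0.94,0.126,0],[0,0,0.16],0.55],[[-0.94,0.126,0],[0,0,0.22],0.55],[[-0.94,0.126,0],[0,0,0.28],0.55],[[-0.94,0.126,0],[0,0,0.34],0.55],[[-0.94,0.126,0],[0,0,0.41],0.55],[[-0.94,0.126,0],[0,0,0.41],0.55]]'; python3 go.py .423 .38 .2 -3.5
```

```text
time_s: 1.1
position: [0.3154, 0.4645, 0.2016]
orientation: [0.0, 0.728, 0.686, -0.001]
force: [-0.1, -0.0, -0.1]
width: 0.0468
grip_force: 0.0
shift [-0.52, 0.75, 0.011] turn [-0.0, 0.0, 0.0] yaw now -3.4 pos [0.3154 0.4645 0.2016] t 1.1 F [-0.1 -0.  -0.1] T [-0.01  0.04 -0.01] w 0.0468 grip 0.0
```

```bash
python3 -m jog '[[[-0.4,0.75,0],[0,0,0],0.55],[[-0.7,0.75,0],[0,0,0],0.55],[[-0.98,0.75,0],[0,0,0],0.55],[[-0.98,0.75,0],[0,0,0],0.55]]'; python3 go.py .423 .2265 .13 -3.5
```

```text
time_s: 1.6
position: [0.4192, 0.3077, 0.2019]
orientation: [0.0, 0.729, 0.685, -0.001]
force: [0.1, 0.8, -0.1]
width: 0.0468
grip_force: 0.0
shift [-0.538, 0.059, 0.48] turn [-0.0, 0.001, -0.001] yaw now -3.6 pos [0.4192 0.3077 0.2019] t 1.6 F [ 0.1  0.8 -0.1] T [ 0.01 -0.02 -0.01] w 0.0468 grip 0.0
```

```bash
python3 -m jog '[[[-0.3,0.06,0],[0,0,0],0.55],[[-0.538,0.06,0],[0,0,0],0.55],[[-0.538,0.06,0.3],[0,0,0],0.55],[[-0.538,0.06,0.48],[0,0,0],0.55],[[-0.538,0.06,0.48],[0,0,0],0.55]]'; python3 go.py .423 .2265 .059 -3.5
python3 - <<'E'
from h import *
s,_=robot.grab_frame("scene");t,_=robot.grab_frame("top")
a=cv2.resize(s[100:240,200:400,::-1],None,fx=2.5,fy=2.5);b=cv2.resize(t[140:280,180:380,::-1],None,fx=2.5,fy=2.5)
cv2.imwrite("pics/ab1.png",np.vstack([a,b])[:600] if 0 else cv2.resize(np.hstack([a,b]),(800,280)))
E
```

```text
time_s: 2.22
position: [0.4212, 0.2299, 0.1283]
orientation: [-0.001, 0.727, 0.686, -0.002]
force: [0.5, -1.0, 0.2]
width: 0.0469
grip_force: 0.0
shift [-0.021, 0.015, 0.462] turn [-0.001, 0.001, 0.001] yaw now -3.3 pos [0.4212 0.2299 0.1283] t 2.225 F [ 0.5 -1.   0.2] T [ 0.01 -0.    0.04] w 0.0469 grip 0.0
```

View pics/ab1.png

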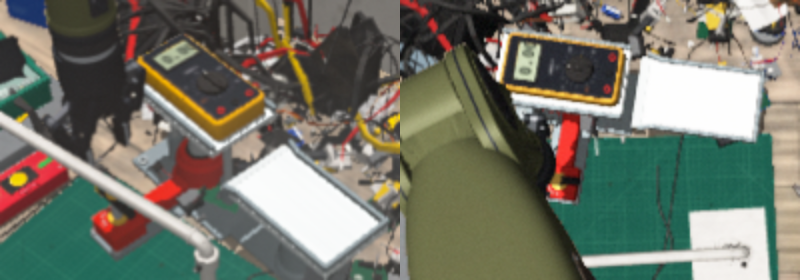

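The gripper is over the valve, and the meter and stand stay visible in both views (meter at (205,88) left and (563,70) right). I'll descend and grip.

```bash
python3 -m jog '[[[-0.02,0.01,0.24],[0,0,0],0.55],[[-0.02,0.01,0.46],[0,0,0],0.55],[[-0.02,0.01,0.46],[0,0,0],0.55],[[-0.02,0.01,0.46],[0,0,0],0],[[-0.02,0.01,0.46],[0,0,0],0],[[-0.02,0.01,0.46],[0,0,0],0],[[-0.02,0.01,0.46],[0,0,0],0],[[-0.02,0.01,0.46],[0,0,0],0]]' 60; python3 go.py .423 .2265 .059 -3.5
cat > lv.py <<'E'
from h import *
def lev(n=2):
    o=[]
    for i in range(n):
        for c in("scene","top"):
            t=robot.read_state()["time_s"];p,d=robot.grab_frame(c);P=cloud(c,d);x,y,z=P[...,0],P[...,1],P[...,2]
            hsv=cv2.cvtColor(p,cv2.COLOR_RGB2HSV)
            f=lambda cx,cy,h,l,w,lo,hi:(abs((x-cx)*.148+(y-cy)*.989)<l)&(abs((x-cx)*.989-(y-cy)*.148)<w)&(z>lo)&(z<hi)
            st=f(.533,.018,0,.06,.035,.10,.15)
            yl=f(.562,.204,0,.08,.045,.09,.23)&(hsv[...,0]>15)&(hsv[...,0]<32)&(hsv[...,1]>130)
            # top of case = upper edge
            a=f(.563,.204,0,.068,.03,.09,.23)
            o.append((c,round(t,2),"stand",round(float(np.median(z[st])),4),"meter",round(float(np.median(z[a])),4),int(a.sum()),"yellow",round(float(np.percentile(z[yl],75)),4)))
    for r in o: print(*r)
if __name__=="__main__": lev()
E
python3 lv.py
```

```text
time_s: 3.32
position: [0.4246, 0.2272, 0.0613]
orientation: [0.0, 0.728, 0.686, 0.0]
force: [0.2, 0.0, -0.4]
width: 0.0004
grip_force: 0.0
shift [-0.005, -0.01, 0.015] turn [0.0, -0.0, 0.0] yaw now -3.4 pos [0.4246 0.2272 0.0613] t 3.325 F [ 0.2  0.  -0.4] T [ 0.04  0.04 -0.07] w 0.0004 grip 0.0
scene 3.33 stand 0.124 meter 0.203 962 yellow 0.1989
top 3.38 stand 0.1246 meter 0.2032 1102 yellow 0.2006
scene 3.42 stand 0.1242 meter 0.203 975 yellow 0.1988
top 3.48 stand 0.1247 meter 0.2035 1104 yellow 0.2007
```

```bash
python3 - <<'E'
from h import *
s,d=robot.grab_frame("scene");np.save("pics/s2.npy",d);cv2.imwrite("pics/s2f.png",s[:,:,::-1])
t,_=robot.grab_frame("top");cv2.imwrite("pics/t2f.png",t[:,:,::-1])
a=cv2.resize(s[130:240,210:310,::-1],None,fx=4,fy=4,interpolation=cv2.INTER_CUBIC);b=cv2.resize(t[150:260,210:310,::-1],None,fx=4,fy=4,interpolation=cv2.INTER_CUBIC)
cv2.imwrite("pics/ab2.png",np.hstack([a,b]))
K,D,p,M=cam("scene")
for q in([.4246,.2272,.0613],[.4246,.2272,.08],[.423,.2265,.088],[.4254,.2625,.088],[.4206,.1905,.088]):
    u=[cv2.projectPoints(np.float64([q]),R.from_matrix(m.T).as_rotvec(),-m.T@pp,k,dd)[0].ravel().round(1).tolist() for k,dd,pp,m in(cam("scene"),cam("top"))];print(q,u)
E
```

```text
[0.4246, 0.2272, 0.0613] [[258.7, 202.8], [258.5, 229.6]]
[0.4246, 0.2272, 0.08] [[257.9, 198.1], [257.5, 229.1]]
[0.423, 0.2265, 0.088] [[257.3, 196.5], [257.3, 229.4]]
[0.4254, 0.2625, 0.088] [[247.9, 189.1], [245.0, 228.6]]
[0.4206, 0.1905, 0.088] [[266.9, 204.1], [269.6, 230.1]]
```

View pics/ab2.png

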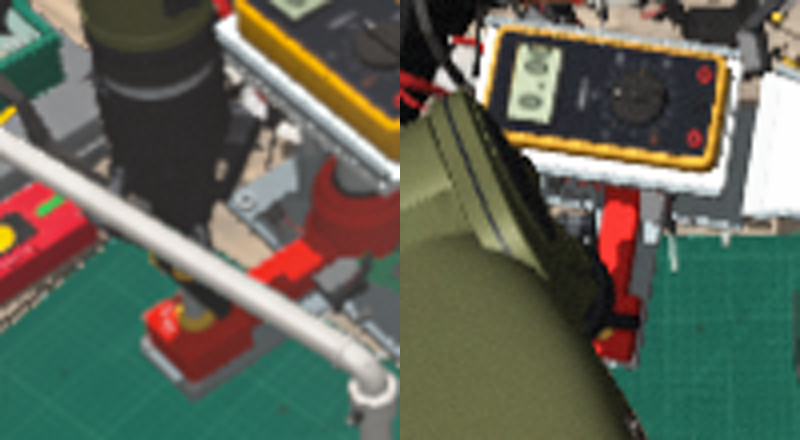

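The left view shows the gripper over the valve block, with the bar's yellow end at (165,265) and the cap at (195,315), partly hidden by the tube. The width says the fingers closed on nothing, so I'll check in the depth where they actually are.

```bash
python3 - <<'E'
from h import *
P0=cloud("scene",np.load("pics/scene0.npy"));P=cloud("scene",np.load("pics/s2.npy"))
im=cv2.imread("pics/s2f.png")
for v in range(176,212,3):
    print(v,[ (u,*(P[v,u]*1000).round().tolist(), '*' if np.linalg.norm(P[v,u]-P0[v,u])>.02 else '') for u in range(244,274,3) if abs(P[v,u,0]-.42)<.08])
E
python3 - <<'E'
from cell import robot
s=robot.read_state();print(s["width"],s["grip_force"],s["time_s"],s["q"].round(3))
E
```

```text
176 [(244, 389.0, 219.0, 196.0, '*'), (247, 398.0, 218.0, 190.0, '*'), (250, 405.0, 216.0, 185.0, '*'), (253, 409.0, 211.0, 185.0, '*'), (256, 422.0, 216.0, 171.0, '*'), (262, 435.0, 210.0, 164.0, '*'), (265, 446.0, 213.0, 153.0, '*'), (268, 457.0, 215.0, 142.0, '*')]
179 [(244, 388.0, 220.0, 186.0, '*'), (247, 397.0, 219.0, 180.0, '*'), (250, 404.0, 218.0, 174.0, '*'), (253, 407.0, 210.0, 178.0, '*'), (256, 415.0, 209.0, 171.0, '*'), (259, 427.0, 214.0, 158.0, '*'), (262, 433.0, 209.0, 156.0, '*'), (265, 445.0, 213.0, 143.0, '*')]
182 [(244, 479.0, 347.0, 10.0, ''), (247, 408.0, 236.0, 148.0, '*'), (250, 407.0, 224.0, 156.0, '*'), (253, 407.0, 213.0, 164.0, '*'), (256, 415.0, 211.0, 160.0, '*'), (259, 427.0, 215.0, 146.0, '*'), (262, 438.0, 217.0, 136.0, '*')]
185 [(250, 409.0, 229.0, 141.0, '*'), (253, 407.0, 214.0, 153.0, '*'), (256, 417.0, 216.0, 144.0, '*'), (259, 426.0, 217.0, 135.0, '*'), (262, 433.0, 214.0, 131.0, '*')]
188 [(256, 413.0, 213.0, 138.0, '*'), (259, 425.0, 216.0, 126.0, '*')]
191 [(244, 380.0, 218.0, 153.0, '*'), (259, 424.0, 217.0, 115.0, '*'), (262, 436.0, 221
[... 708 characters left out ...]
62, 415.0, 202.0, 88.0, '')]
206 [(244, 421.0, 288.0, 5.0, ''), (247, 427.0, 283.0, 3.0, ''), (250, 414.0, 252.0, 39.0, ''), (253, 419.0, 246.0, 39.0, ''), (256, 413.0, 226.0, 61.0, ''), (259, 420.0, 222.0, 58.0, ''), (262, 413.0, 201.0, 80.0, ''), (265, 415.0, 192.0, 85.0, ''), (268, 445.0, 218.0, 36.0, '')]
209 [(244, 415.0, 282.0, 3.0, ''), (247, 401.0, 249.0, 42.0, ''), (250, 409.0, 247.0, 36.0, ''), (253, 412.0, 239.0, 39.0, ''), (256, 414.0, 228.0, 46.0, ''), (259, 417.0, 220.0, 50.0, ''), (262, 423.0, 216.0, 47.0, ''), (265, 415.0, 194.0, 71.0, ''), (268, 438.0, 210.0, 37.0, ''), (271, 443.0, 204.0, 37.0, '')]
0.0002258507842033354 0.0 3.625 [ 0.491  0.296 -0.487  0.788  0.     2.122]
```

```bash
python3 - <<'E'
from h import *
for n in("scene","top"):
    a=cv2.imread(f"pics/{n}0.png").astype(int);b=cv2.imread(f"pics/{n[0]}2f.png").astype(int)
    D=abs(a-b).max(2)
    r0,r1,c0,c1=(180,216,238,282) if n=="scene" else (222,240,244,276)
    print(n,"cols",c0)
    for v in range(r0,r1): print(v,''.join('#' if D[v,u]>40 else '+' if D[v,u]>18 else '.' for u in range(c0,c1)))
P=cloud("scene",np.load("pics/s2.npy"))
for v in range(186,206): print(v,[(u,*(P[v,u]*1000).round().astype(int).tolist()) for u in range(250,268) if abs(P[v,u,0]-.42)<.03 and P[v,u,2]>.06])
E
```

```text
scene cols 238
180 ........+####################+..............
181 .........+################++................
182 .........+################..................
183 ..........+##############+..................
184 ............++###########+..................
185 ..............++#########...................
186 ................+#######+...................
187 #................+#######...................
188 ++................++#####...................
189 .+++................+####+..................
190 ...++................++##...................
191 ......+................++...................
192 ........................+...................
193 ............................................
194 ............................................
195 ............................................
196 ..............+#+...........................
197 ..............+###+.........................
198 ..............+#####......................#+
199 ................####+...................####
200 ..................++...................#####
201 ......................................######
202 ...
[... 3413 characters left out ...]
17, 207, 87), (262, 418, 205, 87)]
203 [(255, 415, 230, 67), (256, 414, 225, 72), (257, 414, 220, 76), (258, 413, 215, 81), (259, 414, 212, 82), (260, 414, 209, 84), (261, 415, 206, 86), (262, 415, 202, 88), (263, 418, 201, 87)]
204 [(255, 414, 229, 66), (256, 413, 224, 69), (257, 416, 224, 67), (258, 415, 218, 73), (259, 414, 213, 78), (260, 413, 208, 83), (261, 413, 204, 85), (262, 414, 201, 86), (263, 415, 198, 88), (264, 417, 197, 86), (265, 418, 195, 88)]
205 [(255, 414, 230, 61), (256, 414, 225, 64), (257, 413, 221, 68), (258, 417, 221, 64), (259, 413, 212, 75), (260, 413, 209, 77), (261, 413, 205, 80), (262, 412, 199, 86), (263, 414, 197, 86), (264, 415, 195, 87), (265, 417, 194, 86)]
```

```bash
python3 - <<'E'
from h import *
P=cloud("scene",np.load("pics/s2.npy"));P0=cloud("scene",np.load("pics/scene0.npy"))
a=cv2.imread("pics/scene0.png");b=cv2.imread("pics/s2f.png")
for v in range(195,209,1):
    print(v,[(u,int(P0[v,u,0]*1000),int(P[v,u,0]*1000),int(P0[v,u,2]*1000),int(P[v,u,2]*1000),int(a[v,u].mean()),int(b[v,u].mean())) for u in range(250,263,2) if P[v,u,0]>.33])
c=np.hstack([cv2.resize(i[170:225,235:285],(400,440),interpolation=cv2.INTER_NEAREST) for i in(a,b)]);cv2.imwrite("pics/cmp.png",np.clip(c*1.6,0,255).astype(np.uint8))
E
```

```text
195 [(250, 416, 416, 85, 84, 48, 47)]
196 [(250, 415, 415, 82, 81, 47, 47), (252, 417, 416, 85, 87, 71, 54)]
197 [(250, 416, 417, 75, 74, 71, 73), (252, 414, 416, 85, 82, 66, 43)]
198 [(250, 418, 418, 68, 67, 87, 89), (252, 417, 414, 76, 81, 63, 53), (254, 414, 413, 88, 90, 157, 89)]Traceback (most recent call last):
  File "<stdin>", line 5, in <module>
ValueError: cannot convert float NaN to integer
```

```bash
python3 - <<'E'
from h import *
a=cv2.imread("pics/scene0.png");b=cv2.imread("pics/s2f.png")
c=np.hstack([cv2.resize(i[170:225,235:285],(400,440),interpolation=cv2.INTER_NEAREST) for i in(a,b)]);cv2.imwrite("pics/cmp.png",np.clip(c*1.6,0,255).astype(np.uint8))
E
```

```text
(no output)
```

View pics/cmp.png

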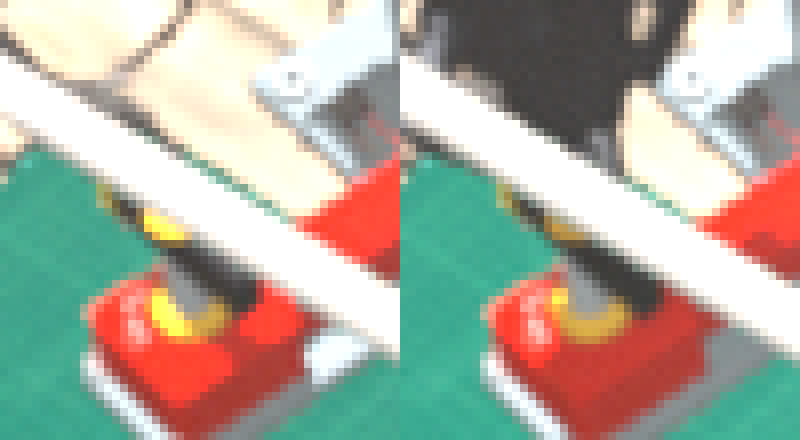

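Right panel: the bar, its yellow cap at (565,225) and the shaft are all still visible and uncovered, so the fingers aren't round the bar. I'll check the TCP against the first picture, where the fingertips are in clear view at about (96,172).

```bash
python3 - <<'E'
from h import *
def pr(q,n="scene"):
    k,dd,pp,m=cam(n);return cv2.projectPoints(np.float64(q).reshape(-1,3),R.from_matrix(m.T).as_rotvec(),-m.T@pp,k,dd)[0].reshape(-1,2).round(1).tolist()
t=np.array([.1762,.4938,.2013]);y=np.array([.337,.94,0])
print(pr([t,t+y*.0425,t-y*.0425,t+[0,0,.019]]))
P=cloud("scene",np.load("pics/scene0.npy"))
for v in range(130,185,3): print(v,[(u,*(P[v,u]*1000).round().astype(int).tolist()) for u in range(70,116,3) if np.hypot(*(P[v,u,:2]-t[:2]))<.08])
E
```

```text
[[98.4, 172.0], [94.5, 161.0], [102.5, 183.4], [95.5, 166.3]]
130 [(70, 154, 461, 366), (73, 159, 460, 364), (76, 164, 455, 363), (79, 170, 457, 358), (82, 178, 465, 348), (85, 187, 477, 335)]
133 [(70, 165, 516, 320), (73, 157, 462, 355), (76, 162, 458, 354), (79, 167, 457, 351), (82, 172, 456, 348), (88, 189, 475, 326)]
136 [(70, 154, 483, 338), (73, 155, 465, 347), (76, 160, 461, 346), (79, 164, 457, 345), (82, 168, 452, 345), (85, 177, 462, 333), (88, 183, 464, 327)]
139 [(73, 156, 478, 331), (76, 155, 456, 344), (79, 160, 450, 344), (82, 164, 446, 343), (85, 173, 458, 330), (88, 180, 462, 322)]
142 [(73, 152, 476, 326), (76, 153, 456, 337), (79, 154, 438, 347), (82, 157, 430, 349), (85, 162, 428, 347), (88, 196, 532, 260), (91, 181, 457, 315)]
145 [(76, 145, 435, 346), (79, 149, 432, 345), (82, 154, 431, 342), (85, 159, 429, 339), (88, 164, 427, 337), (91, 177, 452, 313)]
148 [(76, 149, 464, 318), (79, 146, 429, 341), (82, 150, 426, 339), (85, 156, 427, 334), (88, 161, 425, 331), (91, 173, 448, 309)]
151 [(79, 144, 432, 332), (82, 148, 428, 332), (85, 154, 430, 326), (88, 158, 423, 327), (91, 164, 424, 321)]
154 [(82, 145, 429, 324), (85, 151, 429, 320), (88, 155, 424, 320), (91, 160, 423, 316)]
157 [(82, 143, 430, 317), (88, 158, 445, 295), (91, 162, 439, 296), (94, 167, 435, 295)]
160 [(82, 141, 433, 307), (85, 147, 435, 302), (88, 151, 430, 302), (91, 156, 426, 300), (94, 160, 420, 300)]
163 [(85, 142, 428, 301), (88, 147, 425, 298), (91, 151, 421, 298), (94, 162, 440, 277), (97, 169, 444, 269)]
166 [(88, 150, 451, 270), (91, 154, 441, 274), (94, 159, 438, 272), (97, 166, 445, 261)]
169 [(91, 151, 444, 264), (94, 156, 441, 262), (97, 162, 441, 257), (100, 169, 444, 250)]
172 [(94, 154, 444, 253), (97, 161, 448, 244)]
175 []
178 []
181 [(112, 216, 563, 88), (115, 220, 553, 91)]
184 [(103, 193, 570, 91), (106, 198, 564, 91), (109, 203, 557, 91), (112, 210, 554, 88), (115, 214, 546, 89)]
```

At the start pose the visible fingertips end about 41 mm above the reported TCP when open. 13 mm of that is the opening swing, so the real tips sit about 27 mm higher than reported and closed just above the bar. I'll reopen, go down about 26 mm while watching the force, and grip again.

```bash
python3 -m jog '[[[0,-0.01,0],[0,0,0],0.55],[[0,-0.01,0],[0,0,0],0.55],[[0,-0.01,0],[0,0,0],0.55],[[0,-0.01,0.06],[0,0,0],0.55],[[0,-0.01,0.11],[0,0,0],0.55],[[0,-0.01,0.17],[0,0,0],0.55],[[0,-0.01,0.17],[0,0,0],0.55]]' 60; python3 go.py .423 .2265 .035 -3.5
```

```text
time_s: 4.5
position: [0.4221, 0.2268, 0.0345]
orientation: [-0.0, 0.728, 0.686, -0.001]
force: [-0.3, 0.3, 0.3]
width: 0.0468
grip_force: 0.0
shift [-0.001, 0.006, -0.003] turn [-0.001, 0.0, 0.0] yaw now -3.4 pos [0.4221 0.2268 0.0345] t 4.5 F [-0.3  0.3  0.3] T [0.02 0.07 0.06] w 0.0468 grip 0.0
```

```bash
python3 -m jog '[[[0,0,0],[0,0,0],0.3],[[0,0,0],[0,0,0],0],[[0,0,0],[0,0,0],0],[[0,0,0],[0,0,0],0]]' 60; python3 go.py .423 .2265 .035 -3.5
```

```text
time_s: 5.0
position: [0.4225, 0.2275, 0.0359]
orientation: [-0.0, 0.728, 0.686, -0.0]
force: [-3.6, 0.7, 5.2]
width: 0.0107
grip_force: 59.1
shift [-0.006, 0.003, 0.006] turn [-0.0, -0.0, 0.0] yaw now -3.4 pos [0.4225 0.2275 0.0359] t 5.0 F [-3.6  0.7  5.2] T [0.05 0.66 0.03] w 0.0107 grip 59.1
```

The bar is gripped (11 mm at 59 N). Now I'll crack the valve in small counter-clockwise steps (negative about the tool's z).

```bash
python3 -m jog '[[[0,0,0],[0,0,-0.04],0],[[0,0,0],[0,0,-0.075],0],[[0,0,0],[0,0,-0.075],0]]' 60; python3 go.py .423 .2265 .035 -3.5; python3 lv.py
```

```text
time_s: 5.38
position: [0.4228, 0.2274, 0.0359]
orientation: [-0.0, 0.642, 0.766, 0.0]
force: [-4.0, 1.0, 4.9]
width: 0.0106
grip_force: 58.5
shift [-0.006, 0.0, 0.006] turn [-0.0, -0.0, 0.075] yaw now 10.0 pos [0.4228 0.2274 0.0359] t 5.375 F [-4.   1.   4.9] T [0.11 0.68 0.29] w 0.0106 grip 58.5
scene 5.38 stand 0.1241 meter 0.2029 971 yellow 0.1989
top 5.42 stand 0.1246 meter 0.2033 1098 yellow 0.2004
scene 5.47 stand 0.124 meter 0.2028 975 yellow 0.1987
top 5.53 stand 0.1247 meter 0.2033 1096 yellow 0.2008
```

```bash
python3 -m jog '[[[0,0,0],[0,0,-0.025],0],[[0,0,0],[0,0,-0.025],0]]'; python3 lv.py
```

```text
time_s: 5.82
position: [0.4229, 0.2275, 0.0359]
orientation: [-0.0, 0.612, 0.791, 0.0]
force: [-3.2, 0.2, 5.4]
width: 0.0106
grip_force: 58.5
scene 5.83 stand 0.1239 meter 0.2029 967 yellow 0.1988
top 5.88 stand 0.1245 meter 0.2033 1096 yellow 0.201
scene 5.92 stand 0.124 meter 0.2028 961 yellow 0.1984
top 5.97 stand 0.1246 meter 0.2033 1096 yellow 0.2005
```

```bash
python3 -m jog '[[[0,0,0],[0,0,-0.025],0],[[0,0,0],[0,0,-0.025],0]]'; python3 lv.py; python3 go.py .423 .2265 .035 -3.5
```

```text
time_s: 6.28
position: [0.423, 0.2275, 0.0359]
orientation: [-0.0, 0.581, 0.814, 0.0]
force: [-4.2, 0.3, 5.4]
width: 0.011
grip_force: 58.5
scene 6.28 stand 0.1241 meter 0.2029 977 yellow 0.1987
top 6.33 stand 0.1246 meter 0.2033 1103 yellow 0.2007
scene 6.38 stand 0.1241 meter 0.2027 978 yellow 0.1987
top 6.42 stand 0.1246 meter 0.2031 1099 yellow 0.2005
shift [-0.006, -0.002, 0.006] turn [0.0, -0.0, 0.125] yaw now 19.0 pos [0.423  0.2275 0.0359] t 6.475 F [-2.8  0.5  4.9] T [0.12 0.64 0.24] w 0.0111 grip 58.5
```

```bash
python3 -m jog '[[[0,0,0],[0,0,-0.02],0],[[0,0,0],[0,0,-0.02],0]]'; python3 lv.py
```

```text
time_s: 6.72
position: [0.423, 0.2275, 0.0359]
orientation: [-0.0, 0.555, 0.832, 0.0]
force: [-3.1, 1.6, 5.2]
width: 0.0112
grip_force: 58.6
scene 6.72 stand 0.1241 meter 0.2008 952 yellow 0.1966
top 6.78 stand 0.1246 meter 0.2006 1091 yellow 0.1981
scene 6.83 stand 0.124 meter 0.1994 950 yellow 0.1952
top 6.88 stand 0.1246 meter 0.1993 1093 yellow 0.1965
```

It is sinking at about 13 mm/s. I'll let it run, then measure again.

```bash
python3 -m jog '[[[0,0,0],[0,0,0],0],[[0,0,0],[0,0,0],0],[[0,0,0],[0,0,0],0],[[0,0,0],[0,0,0],0],[[0,0,0],[0,0,0],0],[[0,0,0],[0,0,0],0],[[0,0,0],[0,0,0],0],[[0,0,0],[0,0,0],0]]'; python3 lv.py
```

```text
time_s: 7.92
position: [0.4231, 0.2275, 0.0359]
orientation: [-0.0, 0.555, 0.832, 0.0]
force: [-2.3, 0.4, 5.6]
width: 0.011
grip_force: 58.6
scene 7.92 stand 0.124 meter 0.1854 925 yellow 0.1812
top 7.97 stand 0.1246 meter 0.1853 1064 yellow 0.1822
scene 8.03 stand 0.124 meter 0.1841 922 yellow 0.1801
top 8.07 stand 0.1246 meter 0.1839 1061 yellow 0.1815
```

```bash
python3 -m jog '[[[0,0,0],[0,0,0],0],[[0,0,0],[0,0,0],0],[[0,0,0],[0,0,0],0],[[0,0,0],[0,0,0],0],[[0,0,0],[0,0,0],0],[[0,0,0],[0,0,0],0],[[0,0,0],[0,0,0],0],[[0,0,0],[0,0,0],0]]'; cat > plate.py <<'E'
from h import *
def pl():
  for c in("scene","top"):
    t=robot.read_state()["time_s"];p,d=robot.grab_frame(c);P=cloud(c,d);x,y,z=P[...,0],P[...,1],P[...,2]
    w=(p.min(2)>170)
    def f(cx,cy,l0,l1,w0,w1):
        u=(x-cx)*.148+(y-cy)*.989;v=(x-cx)*.989-(y-cy)*.148
        return w&(u>l0)&(u<l1)&(abs(v)<w1)&(z>.08)&(z<.2)
    s=f(.5335,.0176,-.07,.065,0,.036);m=f(.562,.2075,-.095,.095,0,.045)
    a=lambda k:(np.median(z[k]).round(4),np.mean(z[k]).round(4),int(k.sum()))
    k=f(.562,.2075,-.01,.08,0,.036)
    print(c,round(t,2),"stand",a(s),"plate",a(m))
if __name__=="__main__": pl()
E
python3 plate.py; python3 - <<'E'
from lv import *
lev(1)
E
```

```text
time_s: 9.12
position: [0.423, 0.2275, 0.0359]
orientation: [-0.0, 0.555, 0.832, 0.0]
force: [-3.3, -0.7, 6.2]
width: 0.0109
grip_force: 58.6
scene 9.12 stand (np.float64(0.124), np.float64(0.124), 1343) plate (np.float64(0.1367), np.float64(0.137), 210)
top 9.18 stand (np.float64(0.1246), np.float64(0.1246), 1151) plate (np.float64(0.138), np.float64(0.1465), 323)
scene 9.22 stand 0.1239 meter 0.169 907 yellow 0.1649
top 9.28 stand 0.1248 meter 0.1689 1031 yellow 0.1665
```

```bash
python3 -m jog '[[[0,0,0],[0,0,0],0],[[0,0,0],[0,0,0],0],[[0,0,0],[0,0,0],0],[[0,0,0],[0,0,0],0],[[0,0,0],[0,0,0],0],[[0,0,0],[0,0,0.055],0],[[0,0,0],[0,0,0.055],0],[[0,0,0],[0,0,0.055],0]]'; python3 plate.py; python3 lv.py; python3 go.py .423 .2265 .035 -3.5
```

```text
time_s: 10.32
position: [0.4228, 0.2275, 0.0359]
orientation: [-0.0, 0.625, 0.781, 0.0]
force: [-3.4, -0.1, 5.7]
width: 0.0111
grip_force: 59.3
scene 10.32 stand (np.float64(0.1241), np.float64(0.1241), 1335) plate (np.float64(0.1254), np.float64(0.1257), 205)
top 10.38 stand (np.float64(0.1246), np.float64(0.1247), 1147) plate (np.float64(0.1274), np.float64(0.1361), 319)
scene 10.43 stand 0.124 meter 0.1589 902 yellow 0.1549
top 10.47 stand 0.1248 meter 0.1595 1015 yellow 0.157
scene 10.53 stand 0.124 meter 0.159 901 yellow 0.1552
top 10.57 stand 0.1246 meter 0.1594 1005 yellow 0.1574
shift [-0.007, -0.001, 0.006] turn [-0.0, -0.0, 0.09] yaw now 12.6 pos [0.4229 0.2275 0.0359] t 10.625 F [-3.3  0.6  5.2] T [ 0.14  0.72 -0.17] w 0.0106 grip 59.3
```

It has stopped, with the plate about 1 mm above the stand. Now I'll turn the valve fully shut, onto its stop.

```bash
python3 -m jog '[[[0,0,0],[0,0,0.05],0],[[0,0,0],[0,0,0.09],0],[[0,0,0],[0,0,0.105],0],[[0,0,0],[0,0,0.12],0],[[0,0,0],[0,0,0.12],0]]'; python3 go.py .423 .2265 .035 -3.5
```

```text
time_s: 11.25
position: [0.4225, 0.2275, 0.0359]
orientation: [-0.0, 0.76, 0.65, -0.0]
force: [-3.1, 0.9, 6.8]
width: 0.0108
grip_force: 59.7
shift [-0.006, 0.005, 0.006] turn [-0.0, -0.0, -0.03] yaw now -8.9 pos [0.4225 0.2275 0.0359] t 11.25 F [-3.1  0.9  6.8] T [0.13 0.83 0.49] w 0.0108 grip 59.7
```

```bash
python3 -m jog '[[[0,0,0],[0,0,0.015],0],[[0,0,0],[0,0,0.015],0],[[0,0,0],[0,0,0.015],0]]'; python3 go.py .423 .2265 .035 -8.5
```

```text
time_s: 11.62
position: [0.4225, 0.2275, 0.036]
orientation: [-0.0, 0.774, 0.633, -0.0]
force: [-3.4, -0.0, 6.9]
width: 0.011
grip_force: 76.7
shift [-0.006, 0.005, 0.006] turn [-0.0, -0.0, -0.016] yaw now -11.4 pos [0.4225 0.2275 0.036 ] t 11.625 F [-3.4 -0.   6.9] T [0.01 0.81 1.49] w 0.011 grip 76.7
```

The torque rose to 1.5 N m, so the valve is hard on its stop. I'll let go, rise, and check the clutter heights round the push start.

```bash
python3 -m jog '[[[0,0,0],[0,0,0],0.5],[[0,0,0],[0,0,0],0.5],[[0,0,0],[0,0,0],0.5],[[0,0,-0.3],[0,0,0],0.5],[[0,0,-0.7],[0,0,0],0.5],[[0,0,-1],[0,0,0],0.5],[[0,0,-1],[0,0,0],0.5]]'; python3 go.py .578 .3143 .19 -8.5
python3 - <<'E'
from h import *
for n in("top","scene"):
  P=cloud(n,np.load(f"pics/{n}0.npy"));x,y,z=P[...,0],P[...,1],P[...,2]
  for a in np.arange(.48,.70,.02):
    print(round(a,2),[round(float(np.nanmax(np.where((x>a)&(x<a+.02)&(y>b)&(y<b+.02),z,0))),2) for b in np.arange(.22,.42,.02)])
E
```

```text
time_s: 12.5
position: [0.4261, 0.2287, 0.1895]
orientation: [0.001, 0.775, 0.632, 0.004]
force: [-0.6, 0.1, -0.7]
width: 0.0429
grip_force: 0.0
shift [0.762, 0.877, 0.007] turn [0.002, -0.002, -0.017] yaw now -11.6 pos [0.4261 0.2287 0.1895] t 12.5 F [-0.6  0.1 -0.7] T [-0.01 -0.05  0.02] w 0.0429 grip 0.0
0.48 [0.04, 0.02, 0.02, 0.02, 0.02, 0.02, 0.02, 0.0, 0.0, 0.05]
0.5 [0.18, 0.18, 0.18, 0.18, 0.0, 0.0, 0.01, 0.0, 0.0, 0.06]
0.52 [0.21, 0.21, 0.21, 0.2, 0.18, 0.01, 0.01, 0.0, 0.0, 0.06]
0.54 [0.21, 0.21, 0.21, 0.2, 0.17, 0.0, 0.01, 0.02, 0.03, 0.07]
0.56 [0.21, 0.21, 0.21, 0.2, 0.0, 0.07, 0.07, 0.01, 0.07, 0.08]
0.58 [0.21, 0.21, 0.21, 0.2, 0.0, 0.05, 0.09, 0.1, 0.08, 0.09]
0.6 [0.2, 0.2, 0.2, 0.17, 0.09, 0.1, 0.11, 0.11, 0.11, 0.11]
0.62 [0.0, 0.0, 0.18, 0.18, 0.09, 0.13, 0.13, 0.12, 0.13, 0.13]
0.64 [0.0, 0.04, 0.07, 0.0, 0.14, 0.15, 0.16, 0.16, 0.14, 0.14]
0.66 [0.07, 0.07, 0.09, 0.09, 0.14, 0.15, 0.16, 0.17, 0.16, 0.16]
0.68 [0.06, 0.1, 0.1, 0.1, 0.12, 0.13, 0.14, 0.14, 0.16, 0.16]
0.48 [0.04, 0.0, 0.01, 0.01, 0.01, 0.01, 0.02, 0.01, 0.0, 0.05]
0.5 [0.18, 0.18, 0.18, 0.18, 0.01, 0.0, 0.01, 0.01, 0.0, 0.06]
0.52 [0.2, 0.2, 0.2, 0.2, 0.18, 0.0, 0.01, 0.05, 0.06, 0.06]
0.54 [0.21, 0.21, 0.21, 0.2, 0.01, 0.01, 0.0, 0.02, 0.05, 0.07]
0.56 [0.21, 0.21, 0.21, 0.2, 0.03, 0.07, 0.07, 0.0, 0.07, 0.09]
0.58 [0.21, 0.21, 0.2, 0.2, 0.05, 0.05, 0.06, 0.1, 0.09, 0.1]
0.6 [0.2, 0.2, 0.2, 0.0, 0.02, 0.02, 0.02, 0.11, 0.11, 0.11]
0.62 [0.0, 0.0, 0.0, 0.0, 0.0, 0.0, 0.13, 0.13, 0.13, 0.14]
0.64 [0.0, 0.0, 0.0, 0.0, 0.0, 0.15, 0.16, 0.16, 0.14, 0.14]
0.66 [0.0, 0.0, 0.0, 0.0, 0.0, 0.15, 0.15, 0.16, 0.16, 0.16]
0.68 [0.09, 0.09, 0.1, 0.1, 0.12, 0.12, 0.13, 0.14, 0.14, 0.16]
```

```bash
python3 lv.py; python3 meas.py 2>/dev/null | head -0; python3 - <<'E'
from h import *
p,d=robot.grab_frame("top");P=cloud("top",d);x,y,z=P[...,0],P[...,1],P[...,2]
A=(x>.44)&(x<.68)&(y>.09)&(y<.32)
for lo in(.150,):
    m=A&(z>lo)&(z<.19);c,s,a=cv2.minAreaRect(np.float32(P[m][:,:2])*1000);print(c,s,a)
c=cv2.resize(p[140:280,180:380,::-1],None,fx=3,fy=3);cv2.imwrite("pics/t3.png",c)
E
```

```text
scene 12.5 stand 0.124 meter 0.1589 909 yellow 0.1549
top 12.55 stand 0.1246 meter 0.1596 1013 yellow 0.1569
scene 12.6 stand 0.124 meter 0.159 909 yellow 0.155
top 12.65 stand 0.1245 meter 0.1594 1005 yellow 0.1569
(563.2306518554688, 203.63665771484375) (160.10781860351562, 80.77276611328125) 81.43120574951172
```

View pics/t3.png

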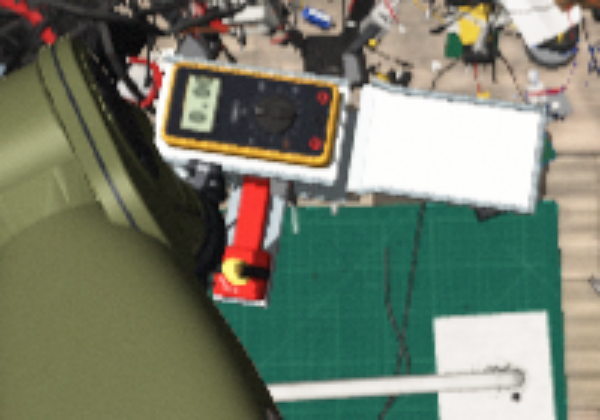

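The meter is still centred on the lowered platform (around (250,115)), and the bar's black end is at (265,270), so the valve is free. I'll move behind the meter's far end.

```bash
python3 -m jog '[[[0.2,0.23,0],[0,0,-0.017],0.35],[[0.4,0.46,0],[0,0,-0.017],0.35],[[0.6,0.69,0],[0,0,-0.017],0.35],[[0.76,0.88,0],[0,0,-0.017],0.35],[[0.76,0.88,0],[0,0,-0.017],0.35],[[0.76,0.88,0],[0,0,-0.017],0.35]]'; python3 go.py .579 .3143 .106 -8.5
```

```text
time_s: 13.5
position: [0.574, 0.3119, 0.1839]
orientation: [-0.0, 0.757, 0.653, -0.002]
force: [0.6, -0.3, -0.9]
width: 0.03
grip_force: 0.0
shift [0.022, 0.032, 0.519] turn [-0.001, 0.001, 0.0] yaw now -8.5 pos [0.574  0.3119 0.1839] t 13.5 F [ 0.6 -0.3 -0.9] T [0.02 0.02 0.02] w 0.03 grip 0.0
```

```bash
python3 -m jog '[[[0.022,0.03,0.2],[0,0,0],0.35],[[0.022,0.03,0.4],[0,0,0],0.35],[[0.022,0.03,0.51],[0,0,0],0.35],[[0.022,0.03,0.51],[0,0,0],0.35]]'; python3 go.py .579 .3143 .106 -8.5
python3 - <<'E'
from h import *
p,d=robot.grab_frame("scene");P=cloud("scene",d)
cv2.imwrite("pics/s4.png",cv2.resize(p[80:240,200:420,::-1],None,fx=3,fy=3))
# gripper points near tool
t=np.array([.579,.3143]);x,y,z=P[...,0],P[...,1],P[...,2]
u=(x-t[0])*.148+(y-t[1])*.989;v=(x-t[0])*.989-(y-t[1])*.148
k=(abs(u)<.02)&(abs(v)<.045)&(z>.11)&(z<.25)
print("lowest gripper z",np.sort(z[k])[:15].round(3))
E
```

```text
time_s: 14.0
position: [0.5784, 0.3142, 0.108]
orientation: [-0.0, 0.757, 0.653, -0.002]
force: [-0.9, 0.1, 0.7]
width: 0.0298
grip_force: 0.0
shift [0.001, 0.004, 0.013] turn [-0.001, 0.001, 0.0] yaw now -8.5 pos [0.5784 0.3142 0.108 ] t 14.0 F [-0.9  0.1  0.7] T [-0.01 -0.03 -0.03] w 0.0298 grip 0.0
lowest gripper z [0.123 0.124 0.126 0.137 0.137 0.137 0.138 0.138 0.141 0.141 0.141 0.141
 0.141 0.142 0.142]
```

View pics/s4.png

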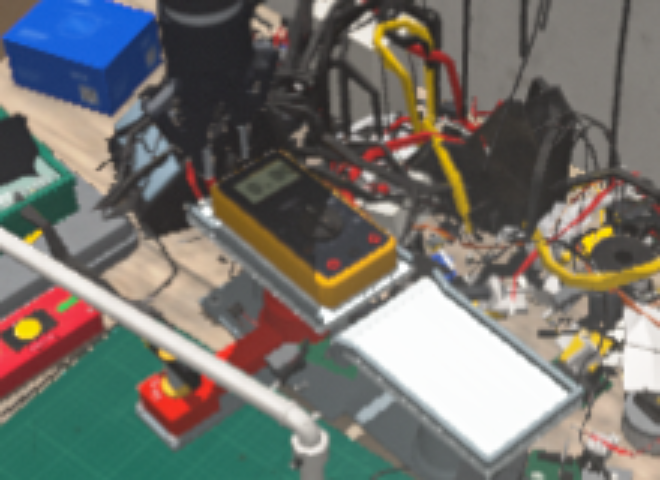

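The gripper stands behind the meter's far end (about (215,150)) with its tips near z 0.138, some 12 mm above the plate. Now I'll push along tool -x.

```bash
python3 -m jog '[[[-0.06,0.01,0],[0,0,0],0.35],[[-0.12,0.01,0],[0,0,0],0.35],[[-0.18,0.01,0],[0,0,0],0.35],[[-0.24,0.01,0],[0,0,0],0.35],[[-0.30,0.01,0],[0,0,0],0.35],[[-0.36,0.01,0],[0,0,0],0.35],[[-0.42,0.01,0],[0,0,0],0.35],[[-0.48,0.01,0],[0,0,0],0.35]]'; python3 go.py .549 .116 .108 -8.5
cat > mt.py <<'E'
from h import *
for n in("scene","top"):
    p,d=robot.grab_frame(n);P=cloud(n,d);x,y,z=P[...,0],P[...,1],P[...,2]
    h=cv2.cvtColor(p,cv2.COLOR_RGB2HSV)
    a=(x-.5335)*.148+(y-.0176)*.989;b=(x-.5335)*.989-(y-.0176)*.148
    yl=(abs(b)<.055)&(a>-.1)&(a<.28)&(z>.14)&(z<.175)&(h[...,0]>12)&(h[...,0]<32)&(h[...,1]>120)
    k=(abs(b)<.055)&(a>-.1)&(a<.28)&(z>.14)&(z<.185)
    print(n,"yellow a",np.percentile(a[yl],[1,99]).round(4),"b",np.percentile(b[yl],[1,99]).round(4),"z",np.median(z[yl]).round(4),"near edge",np.percentile(a[k],1).round(4))
E
python3 mt.py
```

```text
time_s: 15.05
position: [0.5718, 0.2445, 0.1101]
orientation: [-0.0, 0.757, 0.653, 0.002]
force: [1.4, 5.9, 4.1]
width: 0.0298
grip_force: 2.7
shift [-0.87, -0.024, 0.012] turn [0.001, -0.001, 0.0] yaw now -8.5 pos [0.5718 0.2445 0.1101] t 15.05 F [1.4 5.9 4.1] T [ 1.02 -0.16 -0.01] w 0.0298 grip 2.7
scene yellow a [0.0559 0.2066] b [-0.041   0.0389] z 0.1522 near edge 0.0566
top yellow a [0.0557 0.2129] b [-0.0382  0.0419] z 0.1548 near edge 0.0564
```

The meter slides freely (about 6 N) and stays straight. About 133 mm remain to the stop.

```bash
python3 -m jog '[[[-0.08,0,0],[0,0,0],0.35],[[-0.16,0,0],[0,0,0],0.35],[[-0.24,0,0],[0,0,0],0.35],[[-0.32,0,0],[0,0,0],0.35],[[-0.40,0,0],[0,0,0],0.35],[[-0.48,0,0],[0,0,0],0.35],[[-0.56,0,0],[0,0,0],0.35],[[-0.62,0,0],[0,0,0],0.35]]'; python3 go.py .549 .116 .108 -8.5;python3 mt.py
```

```text
time_s: 16.15
position: [0.5577, 0.1523, 0.1097]
orientation: [-0.0, 0.757, 0.653, 0.001]
force: [0.4, 6.2, 4.4]
width: 0.0298
grip_force: 2.8
shift [-0.248, -0.022, 0.011] turn [0.0, -0.001, 0.0] yaw now -8.5 pos [0.5577 0.1523 0.1097] t 16.15 F [0.4 6.2 4.4] T [ 1.11 -0.16 -0.02] w 0.0298 grip 2.8
scene yellow a [-0.0372  0.1153] b [-0.0416  0.0387] z 0.1518 near edge -0.0364
top yellow a [-0.0366  0.0767] b [-0.0384  0.0415] z 0.1548 near edge -0.0363
```

```bash
python3 -m jog '[[[-0.08,0,0],[0,0,0],0.35],[[-0.16,0,0],[0,0,0],0.35],[[-0.22,0,0],[0,0,0],0.35],[[-0.245,0,0],[0,0,0],0.35],[[-0.255,0,0],[0,0,0],0.35],[[-0.255,0,0],[0,0,0],0.35]]'; python3 go.py .549 .116 .108 -8.5;python3 mt.py
```

```text
time_s: 17.0
position: [0.5512, 0.1135, 0.1089]
orientation: [0.0, 0.758, 0.653, -0.001]
force: [0.9, 2.5, 1.8]
width: 0.0301
grip_force: 1.1
shift [0.014, -0.017, 0.006] turn [-0.0, 0.0, 0.0] yaw now -8.5 pos [0.5512 0.1135 0.1089] t 17.0 F [0.9 2.5 1.8] T [ 0.38 -0.02 -0.05] w 0.0301 grip 1.1
scene yellow a [-0.0764  0.0766] b [-0.0418  0.0384] z 0.1518 near edge -0.0759
top yellow a [-0.0744  0.0203] b [-0.0386  0.0414] z 0.1544 near edge -0.0744
```

```bash
python3 -m jog '[[[-0.008,0,0],[0,0,0],0.35],[[-0.014,0,0],[0,0,0],0.35],[[-0.014,0,0],[0,0,0],0.35]]'; python3 go.py .549 .116 .108 -8.5;python3 mt.py
```

```text
time_s: 17.48
position: [0.5511, 0.1117, 0.1089]
orientation: [-0.0, 0.757, 0.653, -0.0]
force: [0.2, 3.2, -0.0]
width: 0.0299
grip_force: 1.4
shift [0.026, -0.018, 0.006] turn [-0.0, 0.0, 0.0] yaw now -8.5 pos [0.5511 0.1117 0.1089] t 17.475 F [ 0.2  3.2 -0. ] T [ 0.56 -0.    0.03] w 0.0299 grip 1.4
scene yellow a [-0.0784  0.0731] b [-0.0417  0.0389] z 0.1516 near edge -0.0775
top yellow a [-0.0761  0.0177] b [-0.0384  0.0413] z 0.1542 near edge -0.0757
```

The trailing end is at 84–85 mm, so the meter's middle is within about 1 mm of the stop position and wholly on the stand. I'll back off and rise.

```bash
python3 -m jog '[[[0.06,0,0],[0,0,0],0.35],[[0.15,0,0],[0,0,0],0.35],[[0.2,0,-0.2],[0,0,0],0.35],[[0.2,0,-0.55],[0,0,0],0.35],[[0.2,0,-0.9],[0,0,0],0.35],[[0.2,0,-0.9],[0,0,0],0.35]]'; python3 mt.py; python3 lv.py | head -1; python3 - <<'E'
from h import *
a=robot.grab_frame("scene")[0];b=robot.grab_frame("top")[0]
cv2.imwrite("pics/end.png",np.hstack([cv2.resize(a[80:300,180:460,::-1],(400,314)),cv2.resize(b[130:305,180:440,::-1],(400,314))]))
s=robot.read_state();print(s["position"],s["force"].round(1),s["time_s"])
E
```

```text
time_s: 18.32
position: [0.5588, 0.1428, 0.2491]
orientation: [0.002, 0.757, 0.653, 0.004]
force: [1.0, 0.2, -0.3]
width: 0.03
grip_force: 0.0
scene yellow a [-0.078   0.0756] b [-0.042   0.0391] z 0.1517 near edge -0.0774
top yellow a [-0.0759  0.0559] b [-0.0386  0.0419] z 0.1543 near edge -0.0752
[0.55469869 0.14140558 0.24228912] [-1.1 -0.2 -0.4] 18.575
  return _methods._mean(a, axis=axis, dtype=dtype,
  ret = ret.dtype.type(ret / rcount)
Traceback (most recent call last):
  File "lv.py", line 15, in <module>
    if __name__=="__main__": lev()
                             ~~~^^
  File "lv.py", line 13, in lev
    o.append((c,round(t,2),"stand",round(float(np.median(z[st])),4),"meter",round(float(np.median(z[a])),4),int(a.sum()),"yellow",round(float(np.percentile(z[yl],75)),4)))
                                                                                                                                              ~~~~~~~~~~~~~^^^^^^^^^^
IndexError: index -1 is out of bounds for axis 0 with size 0
```

View pics/end.png

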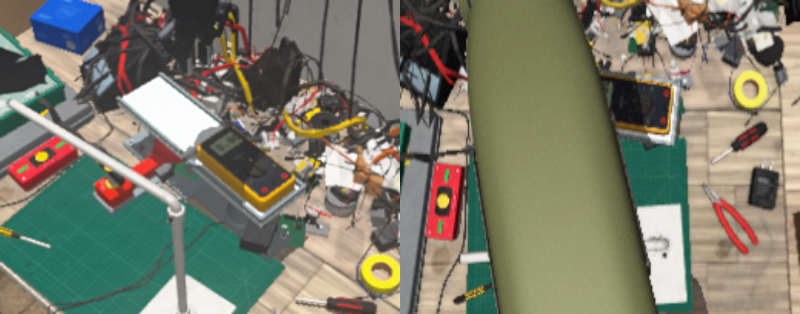

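The meter lies on the stand (245,170 in the left view), the platform is empty and level with it, the gripper is clear, and the bystanders are where they were.

```bash
python3 -c "
from cell import robot
print(robot.job_done())"
```

```text
the job is handed in; nothing more can be done
None
```

The job is handed in: the platform sank at about 13 mm/s and stopped about 1 mm above the stand, the valve is fully shut, and the meter lies wholly on the stand with the robot clear at about 18.6 s.

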